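Drop the packing hopper's load into the carton and bolt the trap again

ROBOT

A 6-joint arm with a two-finger parallel gripper is mounted at the origin on the work surface. World frame = base frame: x ahead of the robot, y to its left, z up, the work surface at z = 0. Lengths are in m, angles in rad, forces in N, time in s.
With the tool pointing down it reaches from about 0.35 to 0.875 m from the base axis. Payload 4.2 kg.
Tool frame: the origin (TCP) lies midway between the tips of the shut fingers; the grasp point (between the pads) lies 19 mm behind it; z points along the fingers, y is the line along which they close (so a half turn about z gives the same grasp; the last joint's range is limited). The gripper opens to 85 mm and grips with 20 to 120 N. Pads are 22 mm wide; open, the fingers measure 114 mm over their backs; the gripper's body (76 mm by 85 mm) begins 54 mm behind the grasp point. The pads swing forward as they close: fully open they stand 13 mm farther back than shut.
Start: joints at [-0.948, 0.385, 0.008, 0, -1.194, -0.259], TCP at [0.222, -0.584, 0.231] pointing down, gripper open.
Joint ranges: [-3.14, 3.14], [-1.21, 2.06], [-1.07, 1.41], [-3.16, 2.05], [-2.99, -0.16], [-3.1, 3.1]. Speed limits (rad/s): [2.79, 2.79, 3.14, 3.14, 3.14, 3.14].

INTERFACE

Orientations are given as a unit quaternion [x, y, z, w].
In Python, from cell import manip gives the robot as it stands.
- The arm moves only by the tool apply_moves, never from a script. Its argument "plan" is a list of rows, each a list of 7 numbers: the finger opening in m, from 0 to 0.0854, then the shift along the world's x, y, z in m, then the turn, a rotation vector about the world's x, y, z in degrees. In form: [[fingers, dx, dy, dz, wx, wy, wz], ...]. A call has 1 to 20 rows; each row shifts and turns the commanded pose from where the row before left it; what a row does not reach is not made up. A row lasts 1/10 s, in which the tool goes at most 50 mm and 8.59 degrees, less where a joint would pass 70% of its speed; a pose out of reach is approached as far as the arm can. A call with a gripper value outside its range is refused whole. The fingers move at their own pace and stop on an object; the grip force is fixed at half the most. Time passes only in rows, so rows that do not move let the fingers close. It gives the time, the measured TCP pose, the force, the opening and the grip force at its end, in the units of the state.
- manip.get_obs(): the state, without advancing time (a new reading comes with each control period).
- manip.get_image(name): name is "scene" or "top"; returns the picture (400x640x3 uint8, red, green, blue); there is no depth.
- manip.camera_model(name): a dict with "camera_matrix" (3x3 intrinsics, pixels), "R" (3x3) and "t" (3): a world point X has camera coordinates R X + t. Camera axes: x right, y down, z forward; pixel columns grow to the right and rows downward; lengths in m; the calibration is good to about 2 mm. A picture is of the moment at which its call begins. camera_model takes no time and is no camera call.
- manip.sign_off(): hands the job in; it is judged then, once.
Trained networks look in the newest picture that a camera, given by its name, has taken for a name from the list of things; names that differ only in an ending like _2 or _b are one class to them, and where a whole thing is asked for, a point or a joint stands for the part that bears it (a point fixed in the world has none). Each returns a list of dicts, best first, with "score" (0 to 1); they miss things now and then, are a little off and sometimes report something else, mostly with a low value. They report only what shows in the picture. A call takes as long as a camera call. They do not tell look-alikes from the thing itself.
- manip.look_for(camera, name): "point" ([x, y, z] in m, in world coordinates, good to about 4 mm: the middle of the surface that is visible of it).
- manip.outline_of(camera, name): "mask" (400x640 bool, what is visible of it).
- manip.landmark_of(camera, name): "point" ([x, y, z] in m, in world coordinates, good to about 4 mm: a listed point, or the origin of a listed thing).
The state is a dict: "time": time; "joints": joint angles; "joint_velocities": joint speeds; "tau": joint torques, N m; "ee_pos": TCP position; "orientation": TCP orientation; "wrist_force": force on the tool from outside, world axes, zero at the start; "moment": the same for the moment, N m; "grip_width": finger opening in m; "grasp_force": force on a finger pad.
Only numpy, scipy, OpenCV 4.12 (cv2) and the standard library are available. Lean on these libraries where they do the work, as an engineer would, in place of code of your own. Each camera call takes 0.05 s, during which the arm holds its last target. There are 200 camera calls.

TASK

The plywood packing hopper holds a small boxed item and a roll of tape. Swing its trap-door bottom well open with the lever at its side so that both drop into the open carton underneath, then swing the trap fully shut and latch it by sliding the bolt on the hopper's rim fully across, past the lever. Leave the carton under the hopper and do not disturb the other things on the bench.

Things in the scene. Friction and masses are not known exactly. Their poses are not given: they have to be found in the camera images.
- hopper: Fixed plywood hopper on posts. Origin on the bench under its centre, z up; its +x is the far side, +y the lever's side; position and yaw vary. Open-topped box 142 x 164 mm outside (x, y), walls 7 mm, 200 to 270 mm above the bench; the trap is its bottom. Posts 16 mm square, 180 mm tall, at x = +-115, y = +-108 mm; rails join them along x at the sides.
- trap (a joint): Hinge angle of the steel trap door, rad: 0 = shut (level), 1.2 = fully open, at its stop. The door reaches 136 mm from the hinge, at the hopper's near (-x) edge, to its free far edge, which swings down. The hinge is stiff and stays wherever it is left: about 8 N at the lever's handle moves it. The lever is rigid with the door.
- trap_hinge (a point): Point on the trap's hinge axis, at the foot of the lever: x = -65, y = 100, z = 197 mm in the hopper's frame; the axis runs along the hopper's y. The lever rises from here: a flat steel bar 12 mm wide (x), 8 mm thick (y), 120 mm from the axis to its cross-bar handle.
- trap_handle (a point): Centre of the lever's round cross-bar handle (16 mm thick, 80 mm long, along the hopper's y from 97 to 177 mm; this point at y = 145). At trap angle q the lever leans q - 0.22 rad from upright towards the hopper's +x. Shut: x = -91, z = 314 mm in the hopper's frame; to open, the handle goes in an arc over the top to x = +35, z = 264 mm.
- bolt (a joint): Slide of the steel bolt, m: 0 = drawn back, 0.05 = fully across, at its stop; starts between 0 and 0.012. It slides along the hopper's +y against 2 N of friction and stays where left. Across, it lies on the +x side of the shut lever's flat bar and keeps it from swinging open. It passes with 4 mm to spare when the trap is shut; otherwise it meets the bar.
- bolt_tip (a point): Leading (+y) end of the bolt, a round rod 12 mm thick lying along the hopper's y on top of its near (-x) wall: x = -67.5, z = 280 mm in the hopper's frame, y = 80 mm + the bolt's slide. Its two guides, 20 mm wide (x), 12 mm long, up to 287 mm high, stand on that wall at y = -58 and +64 mm.
- bolt_knob (a point): Top centre of the bolt's upright round knob, 16 mm thick, standing from 283 to 328 mm above the bench; this point at the top (328 mm), at x = -67.5 mm, y = the bolt's slide, in the hopper's frame. Push it sideways towards the hopper's +y.
- carton: Loose open-topped cardboard carton standing under the hopper, 240 x 180 x 60 mm (x, y, z), walls and floor 4 mm, 0.5 kg. Origin at the centre of its underside.
- parcel: Small closed cardboard box, 66 x 56 x 40 mm, about 0.13 kg, starts on the trap inside the hopper. Origin at the centre of its underside.
- roll: Roll of white tape, 68 mm outside and 44 mm inside diameter, 30 mm wide, about 0.1 kg, starts lying flat on the trap beside the box. Origin at the centre of one flat face.
Not all that is in view belongs to the job. Leave any pink or red look-alike of the roll alone.

How it is judged:
On the way, in this order (a step that is already met when the one before it is completed fails the run):
1. with the trap open (more than 0.5 rad), both the boxed item and the roll of tape have dropped into the carton (value of joint trap above 0.5 rad and x of parcel in the frame of carton between -0.118 and 0.118 m and y of parcel in the frame of carton between -0.088 and 0.088 m and height (world z) of each of parcel, roll below 0.085 m and x of roll in the frame of carton between -0.118 and 0.118 m and y of roll in the frame of carton between -0.088 and 0.088 m), for 0.2 s.
2. the trap is shut (under 0.08 rad) and the bolt is across (more than 36 mm) (value of joint trap below 0.08 rad and value of joint bolt above 0.036 m), for 0.2 s.
At the end, for the whole second after the job is handed in: The trap is shut (under 0.08 rad), the bolt is slid across by more than 36 mm of its 50, the boxed item and the roll lie at rest within the carton's walls, and the carton has moved less than 60 mm (all of step 2 and x of parcel in the frame of carton between -0.118 and 0.118 m and y of parcel in the frame of carton between -0.088 and 0.088 m and height (world z) of each of parcel, roll below 0.085 m and x of roll in the frame of carton between -0.118 and 0.118 m and y of roll in the frame of carton between -0.088 and 0.088 m and distance of carton from where it was at the start of the episode below 0.06 m and linear speed of each of parcel, roll, carton below 0.03 m/s); the robot touches nothing.
It fails at once if a bystander on the bench is moved by more than 40 mm (distance of any of spare_roll, stapler, dispenser, pen_mug, books, scissors, small_carton from where it was at the start of the episode above 0.04 m).
It also fails if it takes over 45 s, if anything falls off the work surface, if the arm or the gripper's body presses on something with over 40 N, if the wrist force passes 120 N, or if a joint passes its speed limit or range.

## Working session

There is one attempt and no reset: what is moved stays moved. The work goes in short steps, Python scripts to look and compute and a tool call to move; the robot and the scene stay as the last step left them, time stands still between calls to the robot, and variables do not carry over. Pictures are saved under pics/ and viewed, at most 10 in all, crops included, and the job is handed in when it is done.

Besides the shell and the picture viewer there is one more tool, called after "Request:" by a JSON object that holds its "fn" and its "kwargs", one argument or row to a line. apply_moves: Moves the arm, as the interface text tells. Its arguments: {"type":"object","properties":{"plan":{"type":"array"}},"required":["plan"]}

```bash
mkdir -p pics
python3 - <<'E'
from cell import manip
import cv2,numpy as np
for c in("scene","top"):
    im=manip.get_image(c); cv2.imwrite(f"pics/{c}0.png",im[:,:,::-1])
    for n in("hopper","trap_hinge","trap_handle","bolt_tip","bolt_knob","carton","parcel","roll"):
        try: print(c,n,[(np.round(d["point"],3).tolist(),round(d["score"],2)) for d in manip.landmark_of(c,n)[:3]])
        except Exception as e: print(c,n,e)
o=manip.get_obs();print(o["time"],o["ee_pos"],o["orientation"])
E
```

```text
scene hopper []
scene trap_hinge [([0.573, 0.06, 0.197], 0.78)]
scene trap_handle [([0.558, 0.107, 0.318], 0.91)]
scene bolt_tip [([0.564, 0.046, 0.28], 0.77)]
scene bolt_knob [([0.551, -0.036, 0.327], 0.94)]
scene carton [([0.632, -0.056, -0.002], 0.97)]
scene parcel [([0.636, -0.022, 0.2], 0.77)]
scene roll [([0.415, -0.024, -0.003], 0.63), ([0.736, -0.273, 0.001], 0.61), ([0.404, -0.132, 0.001], 0.59)]
top hopper []
top trap_hinge [([0.57, 0.054, 0.195], 0.65)]
top trap_handle [([0.552, 0.108, 0.314], 0.97), ([0.572, 0.058, 0.196], 0.25)]
top bolt_tip [([0.564, 0.038, 0.282], 0.9)]
top bolt_knob [([0.55, -0.043, 0.33], 0.78), ([0.571, 0.058, 0.196], 0.16)]
top carton [([0.607, -0.093, 0.201], 0.68)]
top parcel [([0.637, -0.021, 0.198], 0.74), ([0.553, 0.11, 0.313], 0.54)]
top roll [([0.405, -0.13, -0.003], 0.67), ([0.738, -0.271, -0.001], 0.65), ([0.609, -0.095, 0.198], 0.59)]
0.9 [ 0.22242362 -0.58407627  0.23132293] [-1.80895177e-01  9.83502382e-01 -1.04333214e-05  1.31780753e-05]
```

View pics/scene0.png

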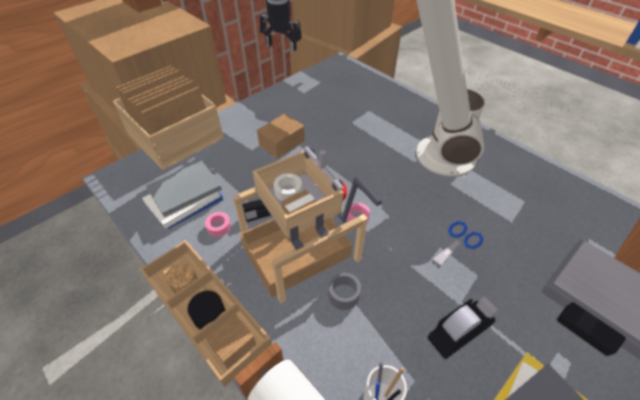

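View pics/top0.png

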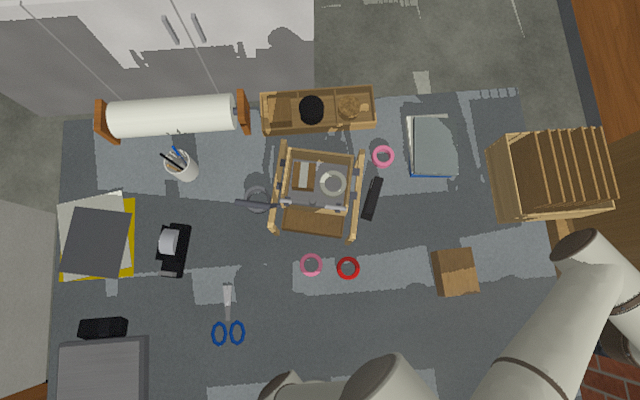

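The top view shows the hopper at about (315,190). The white roll is inside it at (333,182) and the parcel at (303,175). The lever handle lies at (262,203), to the left (+y), and the bolt runs along the near wall with its knob around (318,207). The roll candidates are pink (311,265), red (347,267), pink (382,156), grey (257,198) and white (333,182). The white one in the hopper is the roll meant, and it only has to be dropped, never grasped.

Next I fit the hopper pose and work out the waypoints.

```bash
cat > h.py <<'E'
from cell import manip
import numpy as np
from scipy.optimize import least_squares
def meas(n):
    P=[]
    for c in("scene","top"):
        r=manip.landmark_of(c,n)
        if r and r[0]["score"]>.4:P.append(r[0]["point"])
    return np.mean(P,0) if P else None
def W(p,x,y): c,s=np.cos(p[2]),np.sin(p[2]); return np.array([p[0]+c*x-s*y,p[1]+s*x+c*y])
E
python3 - <<'E'
from h import *
import cv2
for c in("scene","top"): im=manip.get_image(c)
cv2.imwrite("pics/crop.png",cv2.resize(im[130:250,220:400,::-1],None,fx=4,fy=4,interpolation=2))
m={n:meas(n)[:2] for n in("trap_hinge","trap_handle","bolt_tip","bolt_knob")}
def f(p): return np.r_[W(p,-.065,.1)-m["trap_hinge"],W(p,-.091,.145)-m["trap_handle"],W(p,-.0675,.08+p[3])-m["bolt_tip"],W(p,-.0675,p[3])-m["bolt_knob"]]
r=least_squares(f,[.62,-.05,-.16,.005]);p=r.x
print(m,"fit",p.round(4),"deg",np.degrees(p[2]),"res",r.fun.round(4))
for q in np.arange(0,1.21,.2):
    a=q-.22;print(q.round(1),W(p,-.065+.12*np.sin(a),.145).round(4),round(.197+.12*np.cos(a),4))
np.save("p.npy",p)
print("bolt start",W(p,-.0675,p[3]),"end",W(p,-.0675,.05)); print(manip.get_obs()["time"])
E
```

```text
{'trap_hinge': array([0.57295, 0.05785]), 'trap_handle': array([0.55445, 0.1064 ]), 'bolt_tip': array([0.5653, 0.0441]), 'bolt_knob': array([ 0.5504, -0.0411])} fit [ 0.6168 -0.0527 -0.1885  0.0022] deg -10.798066363618922 res [-0.0013 -0.0002  0.0001  0.0004  0.0006 -0.0034  0.0005  0.0032]
0.0 [0.5544 0.1068] 0.3141
0.2 [0.5778 0.1023] 0.317
0.4 [0.6012 0.0979] 0.3151
0.6 [0.6238 0.0936] 0.3084
0.8 [0.6447 0.0896] 0.2974
1.0 [0.663  0.0861] 0.2823
1.2 [0.678  0.0832] 0.2638
bolt start [ 0.5509167  -0.03789867] end [0.55987071 0.00904849]
1.4
```

View pics/crop.png

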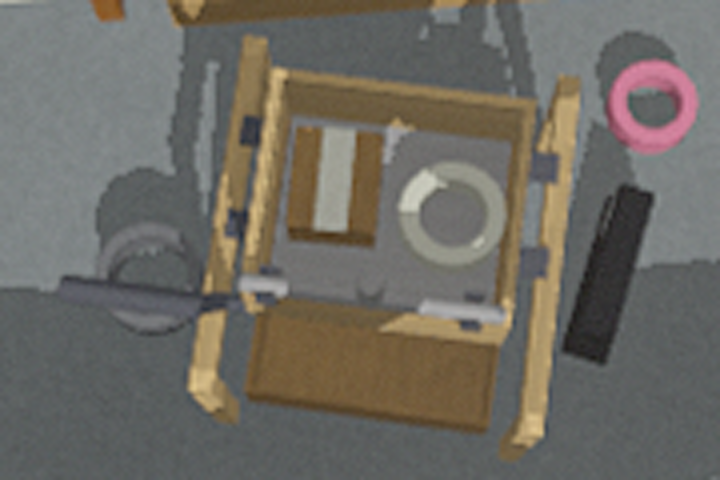

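The crop shows the white roll at (452,213) and the parcel at (335,185) on the trap, with the drawn-back bolt at (465,312). The lever's cross-bar runs from (60,285) to (200,300). I'll go above the handle now.

Request:
{"fn": "apply_moves", "kwargs": {
  "plan": [
    [0.085,0,0,0.04,0,0,0],
    [0.085,0,0,0.04,0,0,0],
    [0.085,0,0,0.04,0,0,0],
    [0.085,0.02,0.04,0.04,0,0,3.5],
    [0.085,0.02,0.04,0.04,0,0,3.5],
    [0.085,0.02,0.04,0,0,0,3.5],
    [0.085,0.02,0.04,0,0,0,3.5],
    [0.085,0.02,0.04,0,0,0,3.5],
    [0.085,0.02,0.04,0,0,0,3.5],
    [0.085,0.02,0.04,0,0,0,3.5],
    [0.085,0.02,0.04,0,0,0,3.5],
    [0.085,0.02,0.04,0,0,0,3.5],
    [0.085,0.02,0.04,0,0,0,3.5],
    [0.085,0.02,0.04,0,0,0,3.5],
    [0.085,0.02,0.04,0,0,0,3.5],
    [0.085,0.02,0.04,0,0,0,3.5],
    [0.085,0.02,0.04,0,0,0,3.5],
    [0.085,0.02,0.04,0,0,0,3.5],
    [0.085,0.02,0.04,0,0,0,3.5]
  ]
}}

```text
time: 3.3
ee_pos: [0.5361, 0.0444, 0.4183]
orientation: [-0.623, 0.783, -0.0, 0.0]
wrist_force: [0.3, -0.8, 0.1]
grip_width: 0.0849
grasp_force: 0.0
```

Request:
{"fn": "apply_moves", "kwargs": {
  "plan": [
    [0.085,0.009,0.03,0,0,0,2],
    [0.085,0.009,0.032,0,0,0,0],
    [0.085,0,0,0,0,0,0],
    [0.085,0,0,0,0,0,0]
  ]
}}

```text
time: 3.7
ee_pos: [0.5537, 0.1051, 0.4176]
orientation: [-0.635, 0.772, 0.0, -0.001]
wrist_force: [-0.5, 0.0, 0.2]
grip_width: 0.085
grasp_force: 0.0
```

Request:
{"fn": "apply_moves", "kwargs": {
  "plan": [
    [0.085,0,0.001,-0.04,0,0,0],
    [0.085,0,0,-0.04,0,0,0],
    [0.085,0,0,-0.03,0,0,0],
    [0.085,0,0,-0.012,0,0,0],
    [0.022,0,0,0,0,0,0],
    [0.022,0,0,0,0,0,0],
    [0.022,0,0,0,0,0,0],
    [0.022,0,0,0,0,0,0],
    [0.022,0,0,0,0,0,0],
    [0.022,0,0,0,0,0,0]
  ]
}}

```text
time: 4.7
ee_pos: [0.5539, 0.1057, 0.2965]
orientation: [-0.635, 0.772, -0.0, 0.0]
wrist_force: [1.0, -0.8, 0.3]
grip_width: 0.0223
grasp_force: 0.0
```

Run:
```python
from h import *
import cv2
im=manip.get_image("scene"); cv2.imwrite("pics/c2.png",cv2.resize(im[100:260,240:440,::-1],None,fx=4,fy=3.7,interpolation=2)[:600])
for c in("scene",): print(manip.landmark_of(c,"trap_handle"))
```

```text
[{'point': [0.5545, 0.1017, 0.3173], 'score': 0.58}]
```

View pics/c2.png

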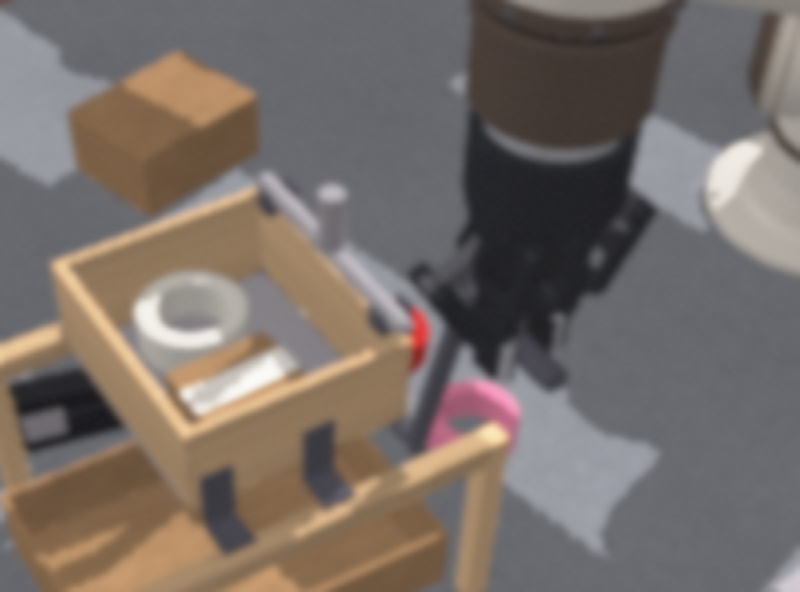

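The fingers straddle the cross-bar, which sticks out at (545,365) in the crop. Now I'll open the trap along the arc.

Request:
{"fn": "apply_moves", "kwargs": {
  "plan": [
    [0.022,0.012,-0.002,0.002,0,0,0],
    [0.022,0.012,-0.002,0.001,0,0,0],
    [0.022,0.012,-0.002,0,0,0,0],
    [0.022,0.011,-0.002,-0.002,0,0,0],
    [0.022,0.011,-0.002,-0.003,0,0,0],
    [0.022,0.011,-0.002,-0.004,0,0,0],
    [0.022,0.011,-0.002,-0.005,0,0,0],
    [0.022,0.01,-0.002,-0.006,0,0,0]
  ]
}}

```text
time: 5.6
ee_pos: [0.6446, 0.0894, 0.2783]
orientation: [-0.635, 0.773, 0.0, -0.0]
wrist_force: [-4.0, 0.5, 3.0]
grip_width: 0.0222
grasp_force: 2.0
```

Request:
{"fn": "apply_moves", "kwargs": {
  "plan": [
    [0.022,0.009,-0.002,-0.007,0,0,0],
    [0.022,0.009,-0.002,-0.008,0,0,0],
    [0.022,0.008,-0.002,-0.009,0,0,0],
    [0.022,0.006,-0.001,-0.008,0,0,0],
    [0.022,0,0,0,0,0,0],
    [0.022,0,0,0,0,0,0],
    [0.022,0,0,0,0,0,0]
  ]
}}

```text
time: 6.3
ee_pos: [0.6763, 0.0826, 0.2469]
orientation: [-0.635, 0.772, -0.0, 0.0]
wrist_force: [-0.3, 0.1, -0.5]
grip_width: 0.0219
grasp_force: 0.3
```

Run:
```python
from h import *
import cv2
im=manip.get_image("scene"); cv2.imwrite("pics/c3.png",cv2.resize(im[130:310,220:400,::-1],None,fx=4,fy=3.3,interpolation=2))
manip.get_image("top")
for n in("parcel","roll","carton","trap_handle"):
  for c in("scene","top"): print(n,c,[(np.round(d["point"],3).tolist(),round(d["score"],2)) for d in manip.landmark_of(c,n)[:5]])
```

```text
parcel scene [([0.68, -0.033, 0.033], 0.55)]
parcel top [([0.686, -0.037, 0.038], 0.75), ([0.616, -0.054, -0.0], 0.36)]
roll scene [([0.736, -0.274, -0.001], 0.68), ([0.42, -0.025, -0.001], 0.64), ([0.69, -0.113, 0.048], 0.62), ([0.405, -0.131, -0.003], 0.6)]
roll top [([0.422, -0.024, 0.003], 0.76), ([0.69, -0.11, 0.044], 0.68), ([0.736, -0.274, -0.002], 0.55)]
carton scene [([0.631, -0.057, 0.001], 0.65)]
carton top [([0.627, -0.052, 0.0], 0.77)]
trap_handle scene [([0.672, 0.082, 0.274], 0.62)]
trap_handle top [([0.67, 0.08, 0.269], 0.75)]
```

View pics/c3.png

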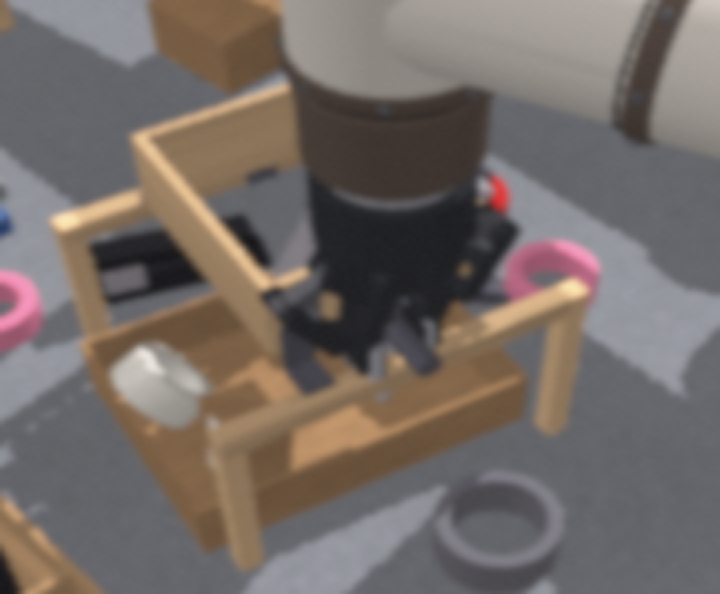

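The roll (160,380) and the parcel are both down in the carton. Now I'll close the trap along the reverse arc.

Request:
{"fn": "apply_moves", "kwargs": {
  "plan": [
    [0.022,-0.006,0.001,0.008,0,0,0],
    [0.022,-0.008,0.002,0.009,0,0,0],
    [0.022,-0.009,0.002,0.008,0,0,0],
    [0.022,-0.009,0.002,0.007,0,0,0],
    [0.022,-0.01,0.002,0.006,0,0,0],
    [0.022,-0.011,0.002,0.005,0,0,0],
    [0.022,-0.011,0.002,0.004,0,0,0],
    [0.022,-0.011,0.002,0.003,0,0,0],
    [0.022,-0.011,0.002,0.002,0,0,0],
    [0.022,-0.012,0.002,0,0,0,0],
    [0.022,-0.012,0.002,-0.001,0,0,0],
    [0.022,-0.012,0.002,-0.002,0,0,0],
    [0.022,0,0,0,0,0,0]
  ]
}}

```text
time: 8.1
ee_pos: [0.5556, 0.1063, 0.3]
orientation: [-0.636, 0.772, -0.002, 0.005]
wrist_force: [5.4, -0.3, 3.0]
grip_width: 0.022
grasp_force: 2.6
```

Request:
{"fn": "apply_moves", "kwargs": {
  "plan": [
    [0.022,-0.003,0,-0.001,0,0,0],
    [0.022,-0.002,0,0,0,0,0],
    [0.022,0,0,0,0,0,0]
  ]
}}

```text
time: 8.4
ee_pos: [0.5523, 0.1063, 0.2979]
orientation: [-0.635, 0.772, -0.003, 0.005]
wrist_force: [8.0, 0.3, 3.9]
grip_width: 0.0224
grasp_force: 4.0
```

Request:
{"fn": "apply_moves", "kwargs": {
  "plan": [
    [0.022,-0.003,0,0,0,0,0],
    [0.022,0,0,0,0,0,0]
  ]
}}

```text
time: 8.6
ee_pos: [0.552, 0.1063, 0.298]
orientation: [-0.635, 0.772, -0.004, 0.007]
wrist_force: [16.8, -2.0, 0.6]
grip_width: 0.0217
grasp_force: 8.2
```

Request:
{"fn": "apply_moves", "kwargs": {
  "plan": [
    [0.05,0.004,0,0,0,0,0],
    [0.085,0,0,0,0,0,0],
    [0.085,0,0,0,0,0,0],
    [0.085,0,0,0,0,0,0],
    [0.085,0,0,0.03,0,0,0],
    [0.085,0,0,0.03,0,0,0],
    [0.085,0,0,0.03,0,0,0],
    [0.0,-0.002,-0.04,0,0,0,0],
    [0.0,-0.003,-0.05,0,0,0,0],
    [0.0,-0.003,-0.05,0,0,0,0],
    [0.0,-0.003,-0.045,0,0,0,0],
    [0.0,0,0,0,0,0,0]
  ]
}}

```text
time: 9.8
ee_pos: [0.5375, -0.0834, 0.3851]
orientation: [-0.633, 0.774, 0.0, -0.001]
wrist_force: [0.0, 0.4, -0.1]
grip_width: 0.0118
grasp_force: 0.0
```

Run:
```python
from h import *
for c in("scene","top"): manip.get_image(c)
for n in("trap_handle","bolt_knob"):
  for c in("scene","top"): print(n,c,[(np.round(d["point"],3).tolist(),round(d["score"],2)) for d in manip.landmark_of(c,n)[:3]])
o=manip.get_obs();print(o["time"],o["ee_pos"],o["grip_width"],o["orientation"])
```

```text
trap_handle scene [([0.552, 0.108, 0.318], 0.72)]
trap_handle top []
bolt_knob scene [([0.55, -0.042, 0.328], 0.61), ([0.627, -0.059, -0.005], 0.24)]
bolt_knob top [([0.548, -0.041, 0.327], 0.57)]
10.1 [ 0.53880991 -0.07806634  0.38488851] 0.0001724476769268262 [-6.35748156e-01  7.71896532e-01  1.53776531e-04 -5.07158738e-05]
```

Request:
{"fn": "apply_moves", "kwargs": {
  "plan": [
    [0.0,0.004,-0.004,-0.03,0,0,0],
    [0.0,0,0,-0.03,0,0,0],
    [0.0,0,0,-0.027,0,0,0],
    [0.0,0,0,0,0,0,0],
    [0.0,0.002,0.01,0,0,0,0],
    [0.0,0.002,0.01,0,0,0,0],
    [0.0,0.002,0.01,0,0,0,0],
    [0.0,0.002,0.01,0,0,0,0],
    [0.0,0.002,0.01,0,0,0,0],
    [0.0,0.002,0.01,0,0,0,0],
    [0.0,0,0,0,0,0,0]
  ]
}}

```text
time: 11.2
ee_pos: [0.5549, -0.0217, 0.2978]
orientation: [-0.636, 0.772, 0.0, 0.0]
wrist_force: [0.3, 0.2, -0.6]
grip_width: 0.0001
grasp_force: 0.0
```

Request:
{"fn": "apply_moves", "kwargs": {
  "plan": [
    [0.0,0.001,0.006,0,0,0,0],
    [0.0,0.001,0.005,0,0,0,0]
  ]
}}

```text
time: 11.4
ee_pos: [0.5566, -0.0122, 0.2977]
orientation: [-0.635, 0.773, 0.0, -0.0]
wrist_force: [0.0, -2.7, 0.1]
grip_width: 0.0002
grasp_force: 1.0
```

Run:
```python
from h import *
manip.get_image("scene")
print(manip.landmark_of("scene","bolt_knob")[:2],manip.landmark_of("scene","bolt_tip")[:2])
```

```text
[{'point': [0.5632, 0.0055, 0.3272], 'score': 0.76}] [{'point': [0.5717, 0.0868, 0.2833], 'score': 0.6}]
```

Request:
{"fn": "apply_moves", "kwargs": {
  "plan": [
    [0.0,0,0.003,0,0,0,0],
    [0.0,0,0.002,0,0,0,0],
    [0.0,0,0,0,0,0,0]
  ]
}}

```text
time: 11.85
ee_pos: [0.5567, -0.0098, 0.2979]
orientation: [-0.635, 0.773, -0.002, -0.002]
wrist_force: [2.1, -11.0, -0.9]
grip_width: -0.0003
grasp_force: 4.5
```

At its stop. I'll back off, lift clear and verify.

Request:
{"fn": "apply_moves", "kwargs": {
  "plan": [
    [0.0,-0.003,-0.015,0,0,0,0],
    [0.0,-0.003,-0.015,0,0,0,0],
    [0.0,0,0,0.04,0,0,0],
    [0.0,0,0,0.04,0,0,0],
    [0.0,0,0,0.03,0,0,0],
    [0.0,-0.03,-0.04,0,0,0,0],
    [0.0,-0.03,-0.04,0,0,0,0],
    [0.0,-0.02,-0.04,0,0,0,0],
    [0.0,-0.02,-0.04,0,0,0,0],
    [0.0,-0.02,-0.04,0,0,0,0],
    [0.0,0,0,0,0,0,0],
    [0.0,0,0,0,0,0,0]
  ]
}}

```text
time: 13.05
ee_pos: [0.4298, -0.2383, 0.4082]
orientation: [-0.634, 0.773, -0.0, 0.001]
wrist_force: [1.1, 0.2, -1.0]
grip_width: 0.0002
grasp_force: 0.0
```

Run:
```python
from h import *
import cv2
im=manip.get_image("scene"); manip.get_image("top"); cv2.imwrite("pics/c4.png",cv2.resize(im[130:310,220:400,::-1],None,fx=4,fy=3.3,interpolation=2))
for n in("bolt_knob","trap_handle","parcel","roll","carton"):
  for c in("scene","top"): print(n,c,[(np.round(d["point"],3).tolist(),round(d["score"],2)) for d in manip.landmark_of(c,n)[:5]])
o=manip.get_obs();print(o["time"],o["ee_pos"],o["wrist_force"])
```

```text
bolt_knob scene [([0.563, 0.006, 0.327], 0.71)]
bolt_knob top [([0.56, 0.004, 0.328], 0.64)]
trap_handle scene [([0.556, 0.102, 0.32], 0.69)]
trap_handle top [([0.556, 0.11, 0.317], 0.84)]
parcel scene [([0.68, -0.034, 0.038], 0.86), ([0.574, 0.089, 0.278], 0.63)]
parcel top []
roll scene [([0.42, -0.022, 0.0], 0.72), ([0.69, -0.112, 0.049], 0.66), ([0.739, -0.273, -0.0], 0.66), ([0.405, -0.13, -0.002], 0.47)]
roll top [([0.734, -0.271, -0.004], 0.53), ([0.423, -0.023, 0.0], 0.45)]
carton scene [([0.63, -0.058, -0.001], 0.65)]
carton top []
13.65 [ 0.43091612 -0.23695925  0.40793634] [-0.31606657 -0.2578058  -0.45443711]
```

View pics/c4.png

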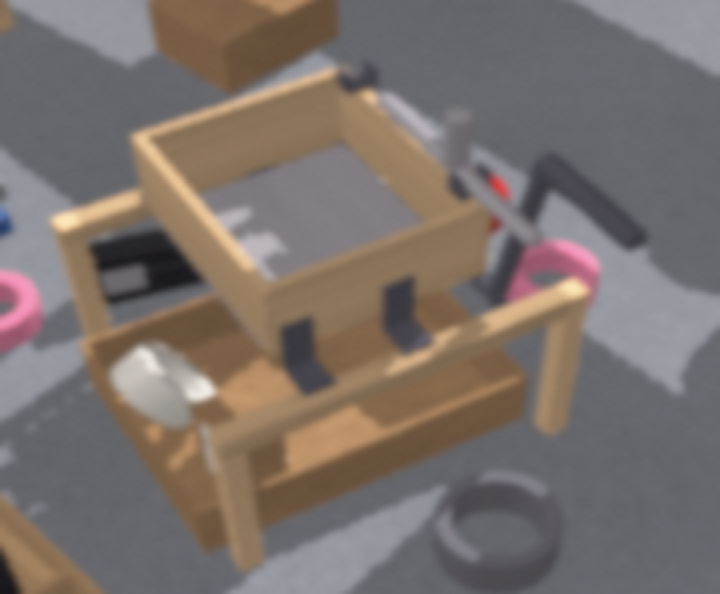

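The trap is level. The bolt lies across in front of the lever, with its tip at (535,235) and its knob at (455,140). The roll (160,385) and the parcel are in the carton, which hasn't moved. I'll hand the job in.

```bash
python3 -c "
from cell import manip
print(manip.sign_off())"
```

```text
the job is handed in; nothing more can be done
None
```

I've handed the job in: the boxed item and the roll are in the carton under the hopper, the trap is shut and the bolt is fully across, though the hand-in returned no verdict.

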